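# Take a moisture reading on a drying clay slab

### The job

Take the yellow moisture meter from its cradle and hold its sprung steel nose square against the clay slab, in the middle of the blue ring, pressed gently until the nose is about half way in, and keep it steady there for at least two seconds. Then lay the meter back in its cradle, the same way round and right side up, and let go. Do not dent the clay, and leave the white-ringed slab and the pots alone.

Things in the scene. Friction and masses are not known exactly. Their poses are not given: they have to be found in the camera images.
- meter: Moisture meter: yellow bar 160 x 26 x 28 mm (long, wide, high), black rubber band 46 mm long round its middle, screen on top at the tail, black collar (20 mm diameter) and steel nose at the front. About 0.17 kg. Origin on the bar's axis in the middle of the band; bar from 75 mm behind to 85 mm ahead of it, collar to 107 mm, nose to 134 mm. x along the bar to the nose, z to the screen (up).
- nose_tip (a point): The rounded end of the steel nose (12 mm diameter), on the meter's axis, 134 mm ahead of the meter's origin when the nose is out; its axes are the meter's axes.
- nose (a joint): How far the sprung nose is pushed into the meter: 0 fully out, 0.012 m fully in. The spring needs 1.6 N to start moving and 0.4 N more for each mm (4 N half way, at 0.006 m; 6.4 N at 0.012 m, where it stops hard).
- blue_spot (a point): Point on the front of the blue easel's board, behind the ring's centre, 85 mm above the table. x square out of the slab, 30 degrees above level; y level; z up the slope. The ring's centre is 8 to 22 mm out along x: slab thickness differs each time and is not measured, feel for it. Slab and easel never move. A 10 mm thick ledge at the board's foot, 60 mm below, reaches 29 mm out along x.
- blue_easel: Fixed wooden easel, 130 mm wide, 140 mm high, with a light brown clay slab (110 mm wide, 108 mm tall) on its sloping board; a blue ring (outer diameter 46 mm, inner 27 mm) on the middle of the slab. This is the slab to measure. Origin on the table, 85 mm below the board behind the ring; x level, the way the slab faces (world +x within 17 degrees), z up. Either easel may be on the left.
- white_easel: Fixed wooden easel, 130 mm wide, 140 mm high, with a light brown clay slab (110 mm wide, 108 mm tall) on its sloping board; a white ring (outer diameter 46 mm, inner 27 mm) on the middle of the slab. Not to be touched. Origin on the table, 85 mm below the board behind the ring; x level, the way the slab faces (world +x within 17 degrees), z up. Either easel may be on the left.
- cradle: Fixed wooden cradle: base 170 x 70 x 10 mm, two U saddles 16 mm thick, 60 mm either side of the middle; saddle floors 30 mm above the table, cheeks 12 mm higher and 36 mm apart; 104 mm free between saddles for fingers. Origin under the middle, on the table; x along the channel, the way the nose points at the start. Meter lying home: its origin 44 mm above this one, axes agreeing.
- mug: White mug, 80 mm diameter, 90 mm high, loose on the table. Origin at the centre of its underside. A bystander.
- jar: White jar with blue lid, 70 mm diameter, 75 mm high, loose on the table. Origin at the centre of its underside. A bystander.
- beaker: Terracotta beaker, 64 mm diameter, 65 mm high, loose on the table between the easels. Origin at the centre of its underside. A bystander.
Mind the look-alikes: they are no part of the job. What is meant by the meter is not red, and is the smaller of those in its own colour.

How it is judged:
On the way:
1. the meter's nose is held steady against the slab inside the blue ring (nose tip within 9 mm of the ring's centre), square to it within 12 degrees, the nose pushed in 3 to 9 mm, for 2 s (value of joint nose between 0.003 and 0.009 m and contact force between meter and blue_easel above 1 N and y of nose_tip in the frame of blue_spot between -0.009 and 0.009 m and z of nose_tip in the frame of blue_spot between -0.009 and 0.009 m and angle between the x axis of meter and the x axis of blue_spot, either way round below 0.21 rad and linear speed of meter below 0.02 m/s and angular speed of meter below 0.2 rad/s), for 2 s.
At the end, for the whole second after the job is handed in: the meter lies at rest and released in its cradle: within 20 mm along and 10 mm across of the middle, down on the saddle floors (5 mm), level and right side up within 7 degrees, nose pointing the same way as at the start (x of meter in the frame of cradle between -0.02 and 0.02 m and y of meter in the frame of cradle between -0.01 and 0.01 m and z of meter in the frame of cradle between 0.039 and 0.049 m and angle between meter's own z axis and vertical below 0.12 rad and angle between the x axis of meter and the x axis of cradle, either way round below 0.15 rad and x of nose_tip in the frame of cradle above 0.05 m and linear speed of meter below 0.02 m/s and contact force between meter and the fingers below 0.1 N); the robot touches nothing.
It fails at once if the meter presses on the blue-ringed slab or its easel with more than 15 N (clay dented) (contact force between meter and blue_easel above 15 N).
It fails at once if the robot's arm or fingers bump the blue-ringed slab or its easel (over 3 N) (contact force between any of the arm, the fingers and blue_easel above 3 N).
It fails at once if the white-ringed slab or its easel is touched (over 1 N) (contact force between white_easel and anything else above 1 N).
It fails at once if mug, jar or beaker is pushed more than 10 mm (distance of any of mug, jar, beaker from where it was at the start of the episode above 0.01 m).
It also fails if it takes over 61 s, if anything falls off the work surface, if the arm or the gripper's body presses on something with over 40 N, if the wrist force passes 120 N, or if a joint passes its speed limit or range.

### The arm

A 7-joint arm with a two-finger parallel gripper is mounted at the origin on the work surface. World frame = base frame: x ahead of the robot, y to its left, z up, the work surface at z = 0. Lengths are in m, angles in rad, forces in N, time in s.
With the tool pointing down it reaches from about 0.425 to 0.95 m from the base axis. Payload 4.7 kg.
Tool frame: the origin (TCP) lies midway between the tips of the shut fingers; the grasp point (between the pads) lies 19 mm behind it; z points along the fingers, y is the line along which they close (so a half turn about z gives the same grasp; the last joint's range is limited). The gripper opens to 87 mm and grips with 3 to 60 N. Pads are 19 mm wide; open, the fingers measure 117 mm over their backs; the gripper's body (75 mm by 190 mm) begins 51 mm behind the grasp point.
Start: joints at [1.276, 0.469, -0.049, 1.532, 0.024, 1.141, -0.082], TCP at [0.177, -0.651, 0.223] pointing down, gripper open.
Joint ranges: [-2.59, 2.59], [-0.33, 1.99], [-1.39, 1.29], [0.1, 2.45], [-1.04, 4.18], [0.21, 1.99], [-2.66, 2.66]. Speed limits (rad/s): [2.57, 2.57, 3.14, 3.14, 3.14, 3.14, 3.14].

### API

Orientations are given as a unit quaternion [x, y, z, w].
In Python, from workcell import arm gives the robot as it stands. The module is installed in compiled form; this text tells all that it offers. Calls block until the motion is done:
- arm.reach(position, orientation): joint-space move of the TCP to a pose.
- arm.movel(position, rotation=None, vel=0.15, stop_force=None): straight line of the TCP; rotation=None keeps the orientation; vel is the mean speed in m/s. With stop_force (N) it stops when the force on the tool has changed by that much, and returns True; else False.
- arm.set_joints(angles): joint-space move.
- arm.move_gripper(opening): finger opening in m; the grip force is fixed at half the most; returns when the fingers have stopped.
- arm.dwell(seconds).
- arm.solve_ik(position, orientation): joint angles nearest the present ones, or None.
- arm.state(): the state.
- arm.grab_frame(name): name is "scene" or "top"; returns a dict with "color" (384x512x3 uint8, blue, green, red), "range_z" (384x512 float32, m along the optical axis (not along the pixel's ray), 0 where there is no reading), "K" (3x3 intrinsics, pixels), "k1" (the pictures are not rectified: a ray, as slopes to the right and down, at radius r is drawn at 1 + k1 r^2 times it, then the intrinsics apply), "R" (3x3) and "t" (3): a world point X has camera coordinates R X + t. Camera axes: x right, y down, z forward; pixel columns grow to the right and rows downward; lengths in m; the calibration is good to about 2 mm. A picture is of the moment at which its call begins.
A pose or a line that the arm cannot do raises arm.IKError and nothing moves.
- arm.close_job(): hands the job in; it is judged then, once.
Trained networks look in a picture, given as the dict that the camera call returned (one of the last four; its "shot" number tells which), for a name from the list of things; names that differ only in an ending like _2 or _b are one class to them, and where a whole thing is asked for, a point or a joint stands for the part that bears it (a point fixed in the world has none). Each returns a list of dicts, best first, with "score" (0 to 1); they miss things now and then, are a little off and sometimes report something else, mostly with a low value. They report only what shows in the picture. A call takes as long as a camera call. They do not tell look-alikes from the thing itself.
- arm.silhouettes(picture, query): "mask" (384x512 bool, what is visible of it) and "bbox" ([left, top, right, bottom] in pixels, round what is visible of it).
- arm.tip_of(picture, query): "pixel" ([column, row] in pixels: a listed point, or the origin of a listed thing).
The state is a dict: "time": time; "joint_pos": joint angles; "joint_vel": joint speeds; "tau": joint torques, N m; "ee_pos": TCP position; "ee_rot": TCP orientation; "force": force on the tool from outside, world axes, zero at the start; "ft_torque": the same for the moment, N m; "finger_gap": finger opening in m; "grasp_force": force on a finger pad.
Only numpy, scipy, OpenCV 4.12 (cv2) and the standard library are available. Lean on these libraries where they do the work, as an engineer would, in place of code of your own. Each camera call takes 0.05 s, during which the arm holds its last target. There are 200 camera calls.

## Working session

There is one attempt and no reset: what is moved stays moved. The work goes in short steps, each a Python script; the robot and the scene stay as the last script left them, time stands still between calls to the robot, and variables do not carry over. Pictures are saved under pics/ and viewed, at most 10 in all, crops included, and the job is handed in when it is done.

```bash
mkdir -p pics; ls; python3 - <<'E'
from workcell import arm
import cv2,numpy as np,pickle
fs={}
for n in ("scene","top"):
    f=arm.grab_frame(n); fs[n]=f
    cv2.imwrite(f"pics/{n}0.png",f["color"])
    print(n,f["K"].tolist(),f["k1"],f["R"].tolist(),f["t"])
    for q in ("meter","nose_tip","blue_easel","white_easel","cradle","mug","jar","beaker"):
        print(q,[(round(float(d["score"]),2),list(map(int,d["bbox"]))) for d in arm.silhouettes(f,q)],[(round(float(d["score"]),2),np.round(d["pixel"],1).tolist()) for d in arm.tip_of(f,q)])
    print("blue_spot",[(d["score"],d["pixel"]) for d in arm.tip_of(f,"blue_spot")])
pickle.dump(fs,open("f0.pkl","wb"))
print(arm.state())
E
```

```text
pics
scene [[410.6902785022136, 0.0, 259.1334373234085], [0.0, 410.6902785022136, 188.38524887047126], [0.0, 0.0, 1.0]] -0.03632979448855066 [[0.6985017027733323, 0.7156005325759969, 0.003353952847746429], [0.6155055047300769, -0.5983944201932119, -0.5129104127706929], [-0.36503197787279984, 0.3603331731308948, -0.8584355884233204]] [-0.3239551  -0.2348202   1.30833323]
meter [(0.95, [98, 169, 133, 256]), (0.83, [287, 237, 337, 298]), (0.7, [365, 199, 376, 272])] [(0.97, [311.3, 272.8]), (0.87, [119.0, 200.5]), (0.72, [371.1, 222.9])]
nose_tip [(0.45, [193, 315, 228, 349])] [(0.43, [369.5, 275.5]), (0.4, [286.1, 229.4]), (0.39, [95.9, 256.0])]
blue_easel [(0.56, [260, 127, 327, 194])] [(0.83, [296.6, 171.4]), (0.61, [298.4, 156.3])]
white_easel [(0.58, [174, 209, 247, 286]), (0.29, [245, 181, 270, 213])] [(0.96, [213.9, 257.5]), (0.39, [311.3, 273.6])]
cradle [(0.61, [285, 247, 344, 310]), (0.34, [283, 232, 288, 236])] [(0.83, [311.6, 277.9])]
mug [(0.74, [367, 125, 404, 171])] [(0.69, [378.9, 158.8])]
jar [(0.67, [193, 313, 229, 351])] [(0.91, [210.0, 334.0])]
beaker [(0.56, [249, 1
[... 1337 characters left out ...]
27611071,  0.46859352, -0.04861062,  1.53254209,  0.02410318,
        1.14099905, -0.08231449]), 'joint_vel': array([ 5.99933626e-04,  3.83552837e-04,  7.93093038e-04, -1.18323738e-03,
        1.27995572e-03,  6.83600370e-05,  1.02985701e-03]), 'tau': array([ 1.31534448e-04, -5.07818949e+01, -8.09625699e-02, -2.36450672e+01,
       -6.13129931e-02,  3.13046726e-02,  2.14081126e-05]), 'ee_pos': array([ 0.17734851, -0.65128196,  0.2225594 ]), 'ee_rot': array([9.91182262e-01, 1.32505554e-01, 2.24056715e-05, 1.78807939e-05]), 'force': array([ 0.78549909, -0.71564861, -0.00243794]), 'ft_torque': array([-0.04177958,  0.00227954,  0.05697023]), 'grasp_force': 0.0, 'finger_gap': 0.08733052594911858}
```

View both.

View pics/scene0.png

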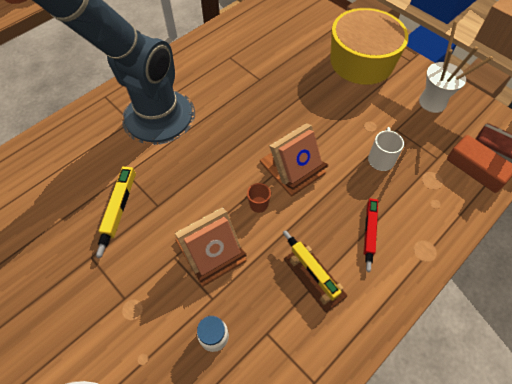

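View pics/top0.png

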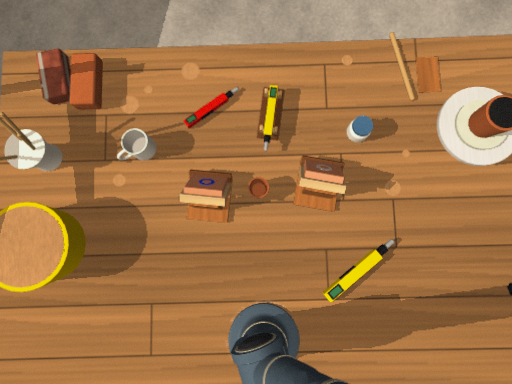

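```bash
cat > h.py <<'E'
import numpy as np,cv2
def cloud(f):
    K,k1=f["K"],f["k1"]; h,w=f["range_z"].shape
    v,u=np.mgrid[:h,:w]; xd=(u-K[0,2])/K[0,0]; yd=(v-K[1,2])/K[1,1]
    x,y=xd.copy(),yd.copy()
    for _ in range(8):
        s=1+k1*(x*x+y*y); x,y=xd/s,yd/s
    z=f["range_z"].astype(float); P=np.stack([x*z,y*z,z],-1)
    W=(P-f["t"])@f["R"]; W[z==0]=np.nan
    return W
def proj(f,X):
    c=f["R"]@np.asarray(X)+f["t"]; x,y=c[:2]/c[2]; s=1+f["k1"]*(x*x+y*y)
    return np.array([f["K"][0,0]*x*s+f["K"][0,2],f["K"][1,1]*y*s+f["K"][1,2]])
E
python3 - <<'E'
import pickle,numpy as np,cv2
from h import *
fs=pickle.load(open("f0.pkl","rb"))
box={"scene":dict(easel=(258,122,330,200),meter=(280,228,345,308)),"top":dict(easel=(174,165,234,205),meter=(250,84,290,154))}
for n,f in fs.items():
    W=cloud(f); hsv=cv2.cvtColor(f["color"],cv2.COLOR_BGR2HSV).astype(int)
    H,S,V=hsv[...,0],hsv[...,1],hsv[...,2]
    def m(b):
        k=np.zeros(H.shape,bool); k[b[1]:b[3],b[0]:b[2]]=1; return k
    e=m(box[n]["easel"])
    blue=e&(H>100)&(H<135)&(S>110)
    c=np.nanmean(W[blue],0); vu=np.argwhere(blue)
    el=cv2.fitEllipse(vu[:,::-1].astype(np.float32))
    print(n,"ring",blue.sum(),np.round(c,4),"px",vu.mean(0)[::-1],el[0])
    P=W[e&~np.isnan(W[...,0])]
    P=P[np.linalg.norm(P-c,axis=1)<.045]
    # RANSAC-ish: iterate plane
    nn=np.array([.866,0,.5]);cc=c
    for tol in (.012,.008,.005,.004,.004):
        Q=P[abs((P-cc)@nn)<tol]; cc=Q.mean(0); nn=np.linalg.svd(Q-cc)[2][2]; nn*=np.sign(nn[0])
    print(" plane",len(Q),cc.round(4),nn.round(3),"elev",np.degrees(np.arcsin(nn[2])),"yaw",np.degrees(np.arctan2(nn[1],nn[0])),"rms",((Q-cc)@nn).std(), "ring off plane",(c-cc)@nn)
    k=m(box[n]["meter"])
    y=k&(H>20)&(H<35)&(S>150)&(V>120)
    P=W[y];P=P[~np.isnan(P[:,0])]; P=P[P[:,2]>.045]
    print(" yellow",len(P),P.mean(0).round(4),"zmed",np.median(P[:,2]), "z pct",np.percentile(P[:,2],[5,95]).round(4))
    T=P[P[:,2]>np.percentile(P[:,2],60)-.004]
    r=cv2.minAreaRect((T[:,:2]*1000).astype(np.float32)); print(" rect",r)
    A=W[k];A=A[~np.isnan(A[:,0])]; A=A[A[:,2]>.035]
    r=cv2.minAreaRect((A[:,:2]*1000).astype(np.float32)); print(" rect all >35mm",r,len(A))
    g=W[k&(H>15)&(S>60)];g=g[~np.isnan(g[:,0])];
    # cradle base top z ~10mm
    B=W[m((box[n]["meter"]))];B=B[(B[:,2]>.006)&(B[:,2]<.016)];print(" base rect",cv2.minAreaRect((B[:,:2]*1000).astype(np.float32)),len(B))
    x=m(box["top"]["easel"])
f=fs["scene"]
a=cv2.resize(f["color"][225:315,275:350],None,fx=5,fy=5,interpolation=cv2.INTER_CUBIC)
b=cv2.resize(fs["top"]["color"][80:160,240:300],(338,450),interpolation=cv2.INTER_CUBIC)
cv2.imwrite("pics/crop1.png",np.hstack([a,b]))
E
```

```text
scene ring 110 [0.4746 0.1541 0.096 ] px [302.87272727 157.19090909] (302.87628173828125, 157.1196746826172)
 plane 640 [0.4735 0.1535 0.0966] [ 0.858 -0.111  0.501] elev 30.078587586315095 yaw -7.338952232125864 rms 0.0015236415451425828 ring off plane 0.0005431037369606855
 yellow 575 [ 0.6932 -0.0415  0.0575] zmed 0.05773777082536689 z pct [0.0536 0.0608]
 rect ((700.2667236328125, -41.296669006347656), (27.280803680419922, 159.55416870117188), 80.52238464355469)
 rect all >35mm ((678.6926879882812, -37.86666488647461), (57.65532302856445, 203.5448455810547), 80.34859466552734) 1048
 base rect ((702.8635864257812, -57.47943878173828), (109.92143249511719, 168.290771484375), 77.1163101196289) 813
top ring 46 [0.4702 0.154  0.0953] px [206.10869565 181.56521739] (206.10218811035156, 181.43594360351562)
 plane 280 [0.4688 0.1541 0.097 ] [ 0.86  -0.108  0.499] elev 29.912379447544424 yaw -7.160056686546012 rms 0.0008208570250395306 ring off plane 0.00035882586512619183
 yellow 347 [ 0.6854 -0.0408  0.0578] zmed 0.05789125093642894 z pct [0.0543 0.0614]
 rect ((696.1182250976562, -42.32360076904297), (25.613866806030273, 158.4543914794922), 81.38307189941406)
 rect all >35mm ((672.217529296875, -39.0952033996582), (54.974124908447266, 206.77584838867188), 81.12432098388672) 567
 base rect ((689.8728637695312, -36.99250793457031), (84.98210144042969, 196.76611328125), 78.28466033935547) 524
```

View pics/crop1.png

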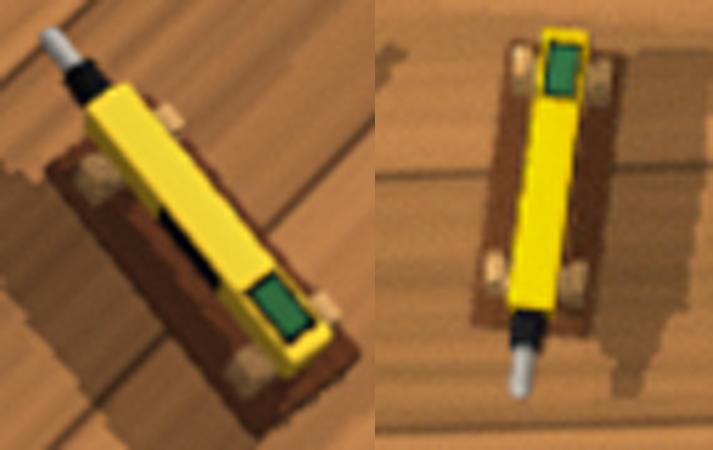

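```bash
cat >> h.py <<'E'
from scipy.spatial.transform import Rotation as R
up=np.array([0,0,1.])
def frame(x):
    x=np.asarray(x,float); x=x/np.linalg.norm(x); y=np.cross(up,x); y/=np.linalg.norm(y)
    return np.stack([x,y,np.cross(x,y)],1)
def mframe(yaw,pitch): # degrees; pitch = nose below level
    a,p=np.radians(yaw),np.radians(pitch)
    return frame([np.cos(a)*np.cos(p),np.sin(a)*np.cos(p),-np.sin(p)])
def tool(M,o,alpha,flip):
    """TCP pose that has meter frame M at origin o between the pads"""
    T=M@R.from_euler('y',alpha,degrees=True).as_matrix()@np.diag([1,-1,-1.])
    if flip: T=T@np.diag([-1,-1,1.])
    return np.asarray(o)+.019*T[:,2], R.from_matrix(T).as_quat()
CY=171.0; CO=np.array([.7031,-.0426,.044])
RING=np.array([.4724,.154,.0957]); EY=-7.25; MP=mframe(180+EY,30); N=-MP[:,0]
E
python3 - <<'E'
from workcell import arm
from h import *
print(N)
for fl in (0,1):
  for al in (-30,-20,-15,0,15):
    out=[]
    for M,o in ((mframe(CY,0),CO),(mframe(CY,0),CO+[0,0,.22]),(mframe(175,30),RING+.2*N+[0,0,.05]),(MP,RING+.128*N)):
        p,q=tool(M,o,al,fl); s=arm.solve_ik(p,q); out.append(None if s is None else np.round(s,2).tolist())
    p,q=tool(MP,RING+.128*N,al,fl)
    print(fl,al,R.from_quat(q).as_matrix()[:,2].round(2),*out,sep="\n   ")
E
```

```text
[ 0.85910149 -0.10929151  0.5       ]
0
   -30
   [-0.  0. -1.]
   [0.39, 1.11, -0.8, 1.13, 0.5, 1.64, 1.08]
   [0.37, 0.92, -0.83, 0.97, 0.4, 1.95, 1.1]
   [0.39, 0.65, -1.04, 1.53, 0.57, 1.29, 0.76]
   [0.46, 0.71, -1.14, 1.76, 0.71, 1.15, 0.54]
0
   -20
   [ 0.17 -0.02 -0.98]
   [0.44, 1.02, -0.81, 1.29, 0.55, 1.43, 1.04]
   [0.42, 0.82, -0.84, 1.11, 0.42, 1.74, 1.09]
   [0.47, 0.62, -1.14, 1.66, 0.74, 1.15, 0.64]
   [0.47, 0.64, -1.14, 1.88, 0.85, 1.0, 0.41]
0
   -15
   [ 0.26 -0.03 -0.97]
   [0.46, 0.98, -0.82, 1.36, 0.59, 1.33, 1.01]
   [0.44, 0.78, -0.84, 1.18, 0.43, 1.64, 1.09]
   [0.49, 0.58, -1.14, 1.72, 0.79, 1.06, 0.58]
   [0.4, 0.54, -1.02, 1.94, 0.85, 0.86, 0.39]
0
   0
   [ 0.5  -0.06 -0.87]
   [0.55, 0.91, -0.9, 1.57, 0.79, 1.06, 0.84]
   [0.51, 0.64, -0.84, 1.39, 0.47, 1.32, 1.07]
   [0.49, 0.47, -1.1, 1.9, 1.05, 0.81, 0.33]
   [0.42, 0.52, -1.09, 2.1, 1.31, 0.78, -0.06]
0
   15
   [ 0.7  -0.09 -0.71]
   [0.56, 0.81, -0.85, 1.78, 1.02, 0.75, 0.61]
   [0.57, 0.51, -0.84, 1.6, 0.56, 0.99, 0.99]
   [0.29, 0.34, -0.85, 2.08, 1.49, 0.61, -0.17]
   [0.15, 0.41, -0.79, 2.26
[... 379 characters left out ...]
, -0.77, 1.67, 0.48, 1.02, -2.32]
   [0.17, 0.44, -0.66, 1.89, 0.51, 0.8, -2.47]
1
   -15
   [ 0.26 -0.03 -0.97]
   [0.15, 0.84, -0.22, 1.38, 0.13, 1.19, -1.82]
   [0.19, 0.66, -0.31, 1.2, 0.13, 1.56, -1.83]
   [0.25, 0.43, -0.75, 1.73, 0.53, 0.92, -2.36]
   [0.12, 0.4, -0.61, 1.95, 0.58, 0.71, -2.54]
1
   0
   [ 0.5  -0.06 -0.87]
   [0.15, 0.72, -0.23, 1.6, 0.2, 0.84, -1.88]
   [0.26, 0.53, -0.39, 1.41, 0.21, 1.24, -1.89]
   [0.05, 0.29, -0.5, 1.92, 0.71, 0.6, -2.58]
   [-1.05, 0.35, 0.75, 2.17, 0.06, 0.24, -2.14]
1
   15
   [ 0.7  -0.09 -0.71]
   [0.06, 0.63, -0.12, 1.81, 0.26, 0.46, -1.96]
   [0.35, 0.43, -0.5, 1.62, 0.34, 0.91, -1.99]
   None
   [-0.95, 0.33, 0.51, 2.31, 1.97, 0.3, 2.18]
```

```bash
cat >> h.py <<'E'
AL,FL=-15,0
E
python3 - <<'E'
from workcell import arm
from h import *
M=mframe(CY,0)
p,q=tool(M,CO+[0,0,.16],AL,FL); arm.reach(p,q)
p,q=tool(M,CO+[0,0,.001],AL,FL); print(arm.movel(p,q,vel=.12,stop_force=8))
print(arm.state()["ee_pos"],p)
arm.move_gripper(0.0)
s=arm.state(); print(s["finger_gap"],s["grasp_force"],s["force"],s["ft_torque"])
p,q=tool(M,CO+[0,0,.07],AL,FL); arm.movel(p,q,vel=.1); arm.dwell(.3)
s=arm.state(); print(s["time"],s["finger_gap"],s["force"],s["ft_torque"])
import pickle
fs={n:arm.grab_frame(n) for n in("scene","top")}; pickle.dump(fs,open("f1.pkl","wb"))
f=fs["scene"]; cv2.imwrite("pics/s1.png",np.hstack([cv2.resize(f["color"][150:320,240:400],(400,425)),cv2.resize(fs["top"]["color"][60:230,180:340],(400,425))]))
E
```

```text
False
[ 0.69886677 -0.04167877  0.02767219] [ 0.69824298 -0.04183072  0.02664741]
0.02592338554282571 29.99997186474502 [-0.27377847  0.3686263   0.00612216] [ 0.06526527 -0.4616834   0.00860081]
8.2667 0.025710249121547176 [-0.63509154  0.2928414  -1.15571611] [ 0.04282982 -0.614162    0.00643824]
```

View pics/s1.png

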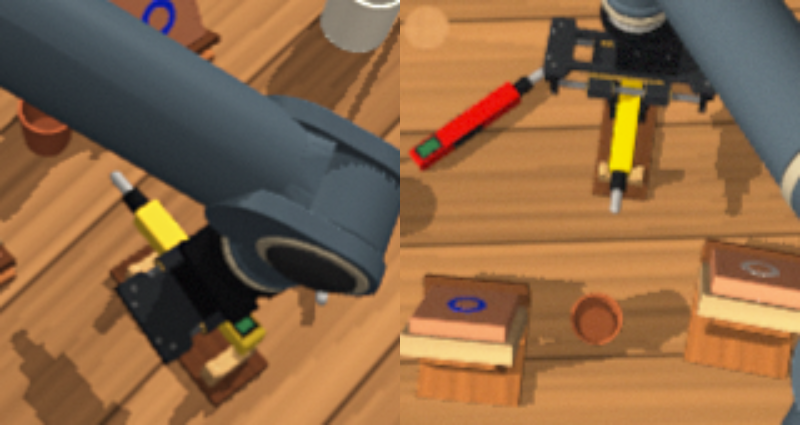

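```bash
python3 - <<'E'
from workcell import arm
from h import *
import pickle
def go(M,o,**k):
    p,q=tool(M,o,AL,FL); return arm.movel(p,q,**k)
go(mframe(CY,0),CO+[0,0,.20],vel=.2)
p,q=tool(MP,RING+.23*N+[0,0,.05],AL,FL)
arm.reach(p,q)
go(MP,RING+.164*N,vel=.12); arm.dwell(.3)
s=arm.state(); print(s["time"],s["ee_pos"],tool(MP,RING+.164*N,AL,FL)[0],s["force"],s["ft_torque"])
fs={n:arm.grab_frame(n) for n in("scene","top")}; pickle.dump(fs,open("f2.pkl","wb"))
for n,f in fs.items():
    print(n,"pred tip",proj(f,RING+.03*N),"ring",proj(f,RING),[(d["score"],d["pixel"]) for d in arm.tip_of(f,"nose_tip")])
a=fs["scene"]["color"][110:240,240:370]; b=fs["top"]["color"][90:220,150:280]
cv2.imwrite("pics/s2.png",np.hstack([cv2.resize(i,(400,400),interpolation=cv2.INTER_CUBIC) for i in(a,b)]))
E
```

```text
11.1917 [0.61852357 0.13550704 0.15972606] [0.61817089 0.1354556  0.15934741] [ 0.67768715 -0.25062594 -1.81352318] [0.15953978 0.24210265 0.00248063]
scene pred tip [309.12019053 159.9755653 ] ring [302.25573979 156.82491374] [(0.44, [371.0, 273.4]), (0.4, [97.2, 257.3])]
top pred tip [206.34973873 171.20659595] ring [206.10487933 180.7786795 ] [(0.62, [393.4, 238.6]), (0.57, [239.6, 87.6])]
```

View pics/s2.png

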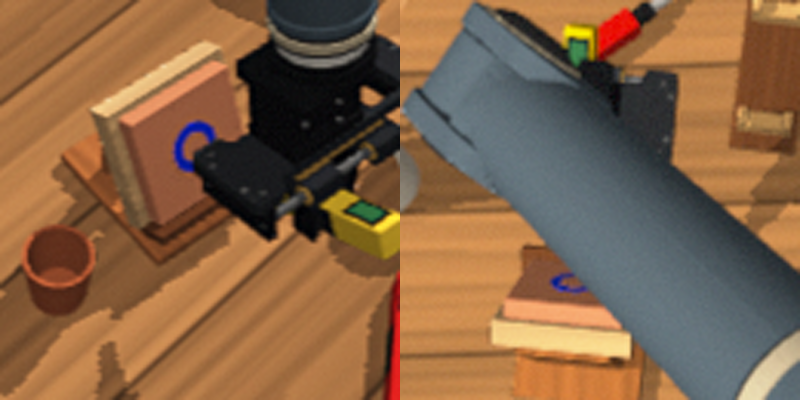

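```bash
python3 - <<'E'
from h import *
import pickle
fs=pickle.load(open("f1.pkl","rb")); f0=pickle.load(open("f0.pkl","rb"))
M=mframe(CY,0)
for n,f in fs.items():
    o=CO+[0,0,.07]
    pt=proj(f,o+.134*M[:,0]); pf=proj(f,o+.085*M[:,0]+.014*M[:,2])
    p0=proj(f0[n],CO+.134*M[:,0])
    print(n,"pred tip",pt,"bar front top",pf,"home tip",p0)
    u,v=pt.astype(int); c=f["color"][v-14:v+15,u-14:u+15]; z=f["range_z"][v-14:v+15,u-14:u+15]
    W=cloud(f)[v-30:v+30,u-30:u+30]; C=f["color"][v-30:v+30,u-30:u+30].astype(int)
    hi=(W[...,2]>.095)&(W[...,2]<.135)&((C.max(-1)-C.min(-1))<40)&(C.max(-1)>110)
    P=W[hi]; L=(P-o)@M; k=(L[:,0]>.1)&(L[:,0]<.15)&(abs(L[:,1])<.02); L=L[k]
    print(" nose pts in meter frame",len(L),"max x",L[:,0].max(),"mean y,z",L[:,1:].mean(0))
    im=cv2.resize(c,(400,400),interpolation=cv2.INTER_NEAREST); cv2.drawMarker(im,(int((pt[0]-u+14.5)*400/29),int((pt[1]-v+14.5)*400/29)),(0,0,255)); cv2.imwrite(f"pics/n_{n}.png",im)
a=np.hstack([cv2.imread(f"pics/n_{n}.png") for n in fs]); cv2.imwrite("pics/nose.png",a)
E
```

```text
scene pred tip [283.74765294 217.68284672] bar front top [296.67196473 230.26317809] home tip [282.249504   229.98584688]
 nose pts in meter frame 37 max x 0.12983263475429171 mean y,z [0.00036334 0.00340768]
top pred tip [265.00014454 144.85408371] bar front top [267.21014352 127.23057567] home tip [264.93836202 150.41482726]
 nose pts in meter frame 30 max x 0.13199358473197365 mean y,z [0.00131615 0.00355452]
```

View pics/nose.png

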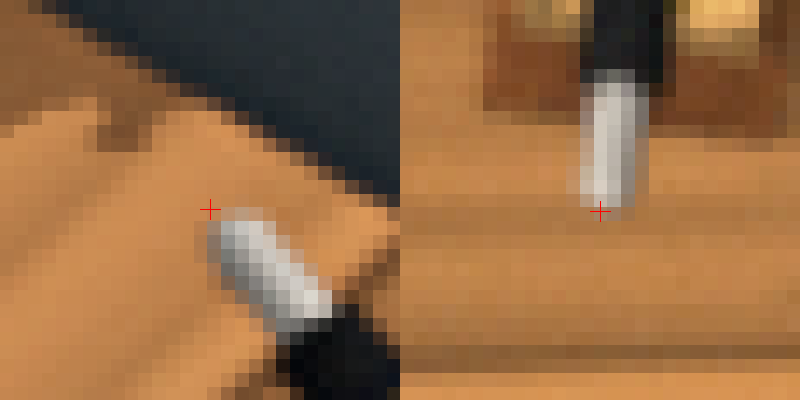

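```bash
python3 - <<'E'
from workcell import arm
from h import *
def go(d,**k):
    p,q=tool(MP,RING+d*N,AL,FL); return arm.movel(p,q,**k)
F0=np.mean([ (arm.dwell(.05),arm.state()["force"])[1] for _ in range(6)],0)
p0=tool(MP,RING,AL,FL)[0]
def rep(tag):
    s=arm.state(); F=np.mean([(arm.dwell(.04),arm.state()["force"])[1] for _ in range(5)],0)-F0
    d=(s["ee_pos"]-p0)@N; print(tag,round(s["time"],2),"d",round(d,4),"F.N",round(F@N,2),"F",F.round(2)); return d,F@N
rep("start")
go(.142,vel=.03,stop_force=4); rep("near")
r=go(.118,vel=.012,stop_force=2.6); d,f=rep(f"stop {r}")
if not r: raise SystemExit
for _ in range(4):
    if f>3.4: break
    d-=min(.002,max(.0005,(4-f)/400)); go(d,vel=.01); _,f=rep("adj")
if f<6: arm.dwell(2.6); rep("end")
E
```

```text
start 11.69 d 0.164 F.N -0.59 F [-0.51  0.24 -0.25]
near 12.78 d 0.1423 F.N -0.17 F [-0.2  -0.38 -0.08]
stop True 14.19 d 0.1286 F.N 2.23 F [1.4  0.29 2.12]
adj 14.69 d 0.127 F.N 2.64 F [ 2.23 -0.46  1.35]
adj 15.25 d 0.1249 F.N 3.84 F [ 3.31 -0.24  1.93]
end 18.06 d 0.1246 F.N 4.06 F [ 3.62 -0.49  1.78]
```

```bash
python3 - <<'E'
from workcell import arm
from h import *
import pickle
def go(M,o,**k):
    p,q=tool(M,o,AL,FL); return arm.movel(p,q,**k)
M=mframe(CY,0)
go(MP,RING+.17*N,vel=.06)
go(MP,RING+.23*N+[0,0,.05],vel=.15)
p,q=tool(M,CO+[0,0,.16],AL,FL); arm.reach(p,q)
go(M,CO+[0,0,.04],vel=.12); arm.dwell(.3)
fs={n:arm.grab_frame(n) for n in("scene","top")}; pickle.dump(fs,open("f3.pkl","wb"))
for n,f in fs.items():
    o=CO+[0,0,.04]; W=cloud(f); u,v=proj(f,o+.12*M[:,0]).astype(int)
    W=W[v-30:v+30,u-30:u+30]; C=f["color"][v-30:v+30,u-30:u+30].astype(int)
    hi=((C.max(-1)-C.min(-1))<40)&(C.max(-1)>110)
    L=(W[hi]-o)@M; L=L[(L[:,0]>.1)&(L[:,0]<.15)&(abs(L[:,1])<.02)&(abs(L[:,2])<.02)]
    print(n,len(L),L[:,0].max() if len(L) else 0,L[:,1:].mean(0))
s=arm.state();print(s["time"],s["finger_gap"],s["force"],s["ee_pos"],p-[0,0,.12])
E
```

```text
scene 35 0.12819793450747563 [0.00017082 0.00416861]
top 29 0.1334682787263784 [0.00088755 0.00491271]
22.2667 0.025712453571333345 [-0.09516656 -0.25080942 -1.39736665] [ 0.69834026 -0.04189015  0.0658809 ] [ 0.69824298 -0.04183072  0.06564741]
```

Meter is unmoved in the grip. Lower, release, withdraw, check.

```bash
python3 - <<'E'
from workcell import arm
from h import *
import pickle
M=mframe(CY,0)
def go(o,**k):
    p,q=tool(M,o,AL,FL); return arm.movel(p,q,**k)
go(CO+[0,0,.008],vel=.08)
print(go(CO+[0,0,-.002],vel=.015,stop_force=3)); s=arm.state(); print(s["ee_pos"],s["force"])
arm.move_gripper(.087); arm.dwell(.3)
p,q=tool(M,CO,AL,FL)
go(CO+[0,0,.15]-0*M[:,0],vel=.12)
arm.set_joints([1.276,.469,-.049,1.532,.024,1.141,-.082]); arm.dwell(.3)
print(arm.state()["time"])
fs={n:arm.grab_frame(n) for n in("scene","top")}; f0=pickle.load(open("f0.pkl","rb"))
for n,f in fs.items():
    for g,l in((f0[n],"before"),(f,"after")):
        W=cloud(g); u,v=proj(g,CO).astype(int); W=W[v-45:v+45,u-45:u+45]; hsv=cv2.cvtColor(g["color"],cv2.COLOR_BGR2HSV)[v-45:v+45,u-45:u+45].astype(int)
        P=W[(hsv[...,0]>20)&(hsv[...,0]<35)&(hsv[...,1]>150)&(hsv[...,2]>120)]; P=P[P[:,2]>.045]; T=P[P[:,2]>np.percentile(P[:,2],60)-.004]
        print(n,l,cv2.minAreaRect((T[:,:2]*1000).astype(np.float32)),np.median(T[:,2]))
a=[cv2.resize(f["color"],(400,300)) for f in fs.values()]; cv2.imwrite("pics/end.png",np.hstack(a))
E
```

```text
True
[ 0.69834013 -0.04186696  0.02659342] [-0.09344762 -0.29688922  4.89720135]
29.3667
scene before ((700.2667236328125, -41.296669006347656), (27.280803680419922, 159.55416870117188), 80.52238464355469) 0.05785887705077252
scene after ((701.126220703125, -42.1462287902832), (27.171430587768555, 158.1478729248047), 80.06827545166016) 0.05785179588039702
top before ((696.1182250976562, -42.32360076904297), (25.613866806030273, 158.4543914794922), 81.38307189941406) 0.058004204276600656
top after ((696.3798217773438, -43.30198287963867), (25.38974380493164, 156.99313354492188), 81.02192687988281) 0.057974841303699634
```

View pics/end.png

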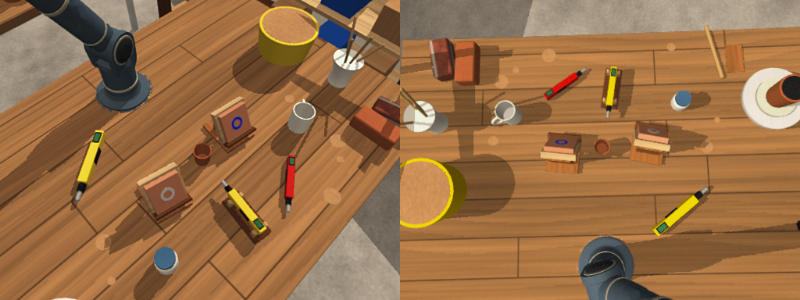

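```bash
python3 -c "
from workcell import arm
print(arm.close_job())"
```

```text
the job is handed in; nothing more can be done
None
```

I held the meter's nose inside the blue ring at about 4 N (by the force reading, about half way in) for about 2.8 s, then laid it back in its cradle within about 1 mm of where it started, released it, and handed the job in at about 29 s; no verdict was returned.

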